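# Hold the fume extractor's pre-filter up to the lamp

## Robot

A 7-joint arm with a two-finger parallel gripper is mounted at the origin on the work surface. World frame = base frame: x ahead of the robot, y to its left, z up, the work surface at z = 0. Lengths are in mm, angles in rad, forces in N, time in s.
With the tool pointing down it reaches from about 400 to 875 mm from the base axis. Payload 4.4 kg.
Tool frame: the origin (TCP) lies midway between the tips of the shut fingers; the grasp point (between the pads) lies 19 mm behind it; z points along the fingers, y is the line along which they close (so a half turn about z gives the same grasp; the last joint's range is limited). The gripper opens to 85 mm and grips with 20 to 120 N. Pads are 22 mm wide; open, the fingers measure 114 mm over their backs; the gripper's body (76 mm by 85 mm) begins 54 mm behind the grasp point. The pads swing forward as they close: fully open they stand 13 mm farther back than shut.
Start: joints at [-1.208, 0.628, 0.038, 1.517, -0.027, 0.996, -0.02], TCP at [270.236, 591.177, 231.313] pointing down, gripper open.
Joint ranges: [-3.06, 3.06], [-0.37, 2.12], [-1.25, 1.32], [0.18, 2.47], [-1.1, 4.24], [0.23, 1.98], [-2.94, 2.94]. Speed limits (rad/s): [2.57, 2.57, 3.14, 3.14, 3.14, 3.14, 3.14].

## Interface

Orientations are given as [roll, pitch, yaw] about the fixed x, y, z axes, in that order (R = Rz(yaw) Ry(pitch) Rx(roll)).
In Python, from cell import ctrl, get_image, get_calibration gives the robot as it stands.
- The arm moves only by the shell command python3 -m creep 'ROWS'. ROWS is JSON, a list of rows, each an object of numbers: "dx", "dy", "dz": the shift along the world's x, y, z normalised to -1 to 1, where 1 is 0.4 m; "rx", "ry", "rz": the turn, a rotation vector about the world's x, y, z normalised to -1 to 1, where 1 is 2 pi rad; "grip": the closure, from -1 (fully open) to 1 (shut). A call has exactly 5 rows; each row is the pose to reach, as a shift and turn from the pose commanded when the call began, turning the shorter way round; what a row does not reach only later rows make up. A row lasts 1/8 s, in which the tool goes at most 62.5 mm and 10.7 degrees, less where a joint would pass 70% of its speed; a pose out of reach is approached as far as the arm can. A call with a number of a shift or a turn outside -1 to 1 is refused whole. A call with a gripper value outside its range is refused whole. The fingers move at their own pace and stop on an object; the grip force is fixed at half the most. Time passes only in rows, so rows that repeat a pose let the fingers close, or fill a call up. It gives the time, the measured TCP pose, the force, the opening and the grip force at its end, in the units of the state.
- ctrl.read_state(): the state, without advancing time (a new reading comes with each control period).
- get_image(name): name is "side" or "top" or "wrist"; returns the picture (420x560x3 uint8, red, green, blue); there is no depth.
- get_calibration(name): a dict with "mtx" (3x3 intrinsics, pixels), "world_from_camera" (4x4, takes a point from camera to world coordinates). Camera axes: x right, y down, z forward; pixel columns grow to the right and rows downward; lengths in mm; the calibration is good to about 2 mm. The wrist camera is an equidistant fisheye: a pixel r from the principal point sees the ray r / f radians off the axis. A picture is of the moment at which its call begins: read the wrist's pose just before it. get_calibration takes no time and is no camera call; for the wrist camera it gives the pose at the moment of the call.
- ctrl.finish_job(): hands the job in; it is judged then, once.
The state is a dict: "clock": time; "qpos": joint angles; "qd": joint speeds; "tau": joint torques, N m; "eef_pos": TCP position; "tool_rot": TCP orientation; "force": force on the tool from outside, world axes, zero at the start; "torque": the same for the moment, N m; "width": finger opening in mm; "gripper_force": force on a finger pad.
Only numpy, scipy, OpenCV 4.12 (cv2) and the standard library are available. Lean on these libraries where they do the work, as an engineer would, in place of code of your own. Each camera call takes 0.05 s, during which the arm holds its last target. There are 200 camera calls.

## Task

Check the fume extractor's pre-filter: swing the hatch on top of the extractor up to upright or beyond, where it stays open, draw the thin pre-filter plate out by its tab and leave the thick carbon cassette behind it in place. Finish holding the plate still in the air before the work lamp, upright, square to the light panel, centred on it and about 8 cm in front of it, without letting go; leave the hatch open, and do not push the lamp or the other things on the bench about.

Things in the scene. Friction and masses are not known exactly. Their poses are not given: they have to be found in the camera images.
- extractor: fume extractor, white case 150 (x) x 180 (y) x 160 high, fixed; origin centre of underside, +x to its back, intake grille on its front (-x). A hatch covers its top from x -75 to +35. Below it, 5 to 8 thick walls and two wells: the front one, 14 wide at x = -30, holds the thin pre-filter, the rear one the carbon cassette. Inside (x -70 to +26, y -82 to +82) only their tabs rise above z = 130
- hatch (a joint): angle of the hatch (grey flap 110 x 178 x 6) in rad: 0 closed, grows as its front edge swings up and back, stop at 1.85. Stiff friction hinge: stays at any angle; about 3 N at the handle moves it
- hatch_handle (a point): middle of the bar of the hatch's steel bow handle: round bar 10 diameter, 90 long along the extractor's y, axis 30 above the hatch's upper face, 25 clear between bar and hatch. Hatch closed: at x = -50, z = 196 in the extractor's frame; it moves and turns with the hatch
- hatch_hinge (a point): point on the hinge axis (axis along the extractor's y), at the extractor's x = +35, z = 160; axes as the extractor's
- filter: pre-filter plate: pleated paper in a grey plastic frame, 10 thick (x) x 120 wide (y) x 100 high, about 0.15 kg, upright in the front well with 2 mm play each side, underside at z = 30 in the extractor's frame, axes as the extractor's; origin centre of underside. Draws straight up; must rise 130 to clear the case
- filter_tab (a point): centre of the filter's pull tab, which stands on the middle of its top edge: 10 thick (x) x 30 wide (y) x 26 high, centre 113 above the filter's origin; axes as the filter's
- filter_center (a point): centre of the filter plate, 50 above its origin; axes as the filter's
- carbon: carbon cassette, black, 40 (x) x 120 (y) x 96 high, with a low 12 high tab, loose in the rear well behind the filter; origin centre of underside
- lamp: LED work lamp standing on the bench, 1.4 kg, not fastened: black head 36 deep (x) x 170 wide (y) x 120 high, from 55 to 175 above the bench, on a tube stand 210 wide with feet from x = -72 to +82, 14 high; origin centre of underside of the stand, it shines towards its -x
- lamp_face (a point): centre of the lamp's light panel (146 wide x 96 high), at x = -18, z = 115 in the lamp's frame; axes as the lamp's: -x points out of the panel into the light
- spool: solder spool, aluminium, 60 diameter, 44 high; origin centre of underside
- part_boxes: block of six small flip-lid component boxes, 61 x 77 x 23; origin centre of underside
- multimeter: hand multimeter lying flat, 150 x 75 x 40; origin centre of underside
- cutters: side cutters lying flat, about 125 long, 16 high; origin near their middle, on the table
- screwdriver: screwdriver lying flat, 160 long; origin on its underside
- capacitor: aluminium can capacitor, 35 diameter, 50 high, upright; origin centre of underside
- circuit_board: small circuit board, 80 x 60 x 16 with its parts; origin centre of underside
- foam_board: white foam board with resistors stuck in it, fixed, 150 (x) x 240 (y) x 32 high with them; origin centre of underside
Not all that is in view belongs to the job. There is more than one size of the part_boxes; the job needs the largest.

How it is judged (in metres and radians):
On the way, in this order (a step that is already met when the one before it is completed fails the run):
1. the hatch is swung open to upright or beyond (1.45 rad or more) with the filter still in its well (value of joint hatch above 1.45 rad and z of filter in the frame of extractor below 0.06 m), for 0.2 s.
2. the pre-filter is drawn up clear of the case, hatch still open (z of filter in the frame of extractor above 0.16 m and contact force between the fingers and filter above 1 N and value of joint hatch above 1.45 rad), for 0.1 s.
At the end, for the whole second after the job is handed in: Gripper holds the filter still, on nothing else (>1 N, <0.02 m/s): centre 40-130 mm before the lamp panel, within 30 mm of its centre sideways and in height, within 0.2 rad of square and upright; hatch at 1.45 rad or more (x of filter_center in the frame of lamp_face between -0.13 and -0.04 m and y of filter_center in the frame of lamp_face between -0.03 and 0.03 m and z of filter_center in the frame of lamp_face between -0.03 and 0.03 m and angle between the x axis of filter and the x axis of lamp, either way round below 0.2 rad and angle between filter's own z axis and vertical below 0.2 rad and height (world z) of filter above 0.03 m and contact force between the fingers and filter above 1 N and linear speed of filter below 0.02 m/s and contact force between filter and extractor below 0.2 N and contact force between filter and lamp below 0.2 N and contact force between filter and carbon below 0.2 N and contact force between filter and foam_board below 0.2 N and contact force between filter and spool below 0.2 N and contact force between filter and part_boxes below 0.2 N and contact force between filter and multimeter below 0.2 N and contact force between filter and cutters below 0.2 N and contact force between filter and screwdriver below 0.2 N and contact force between filter and capacitor below 0.2 N and contact force between filter and circuit_board below 0.2 N and value of joint hatch above 1.45 rad); the arm keeps its last pose, push and grip.
It fails at once if the carbon cassette is shifted by more than 15 mm (distance of carbon from where it was at the start of the episode above 0.015 m).
It fails at once if the lamp is pushed by more than 20 mm (distance of lamp from where it was at the start of the episode above 0.02 m).
It fails at once if another thing on the bench is pushed by more than 30 mm (distance of any of spool, part_boxes, multimeter, cutters, screwdriver, capacitor, circuit_board from where it was at the start of the episode above 0.03 m).
It also fails if it takes over 58 s, if anything falls off the work surface, if the arm or the gripper's body presses on something with over 40 N, if the wrist force passes 120 N, or if a joint passes its speed limit or range.

## Working session

There is one attempt and no reset: what is moved stays moved. The work goes in short steps, Python scripts to look and compute and a shell command to move; the robot and the scene stay as the last step left them, time stands still between calls to the robot, and variables do not carry over. Pictures are saved under pics/ and viewed, at most 10 in all, crops included, and the job is handed in when it is done.

```bash
mkdir -p pics; ls; python3 - <<'E'
from cell import ctrl,get_image,get_calibration
import cv2
for n in ["side","top"]:
    im=get_image(n); c=get_calibration(n)
    cv2.imwrite(f"pics/{n}0.png",cv2.resize(im[:,:,::-1],(800,600),interpolation=cv2.INTER_CUBIC))
    print(n,c["mtx"].tolist(),c["world_from_camera"].round(3).tolist())
print(ctrl.read_state())
E
```

```text
pics
side [[486.53674242904106, 0.0, 290.9180154354499], [0.0, 486.53674242904106, 208.57597592206528], [0.0, 0.0, 1.0]] [[-0.976, -0.156, 0.154, 296.984], [-0.219, 0.692, -0.687, 1003.219], [0.001, -0.704, -0.71, 1166.133], [0.0, 0.0, 0.0, 1.0]]
top [[427.4471573032465, 0.0, 276.92419740903284], [0.0, 427.4471573032465, 213.6898755245458], [0.0, 0.0, 1.0]] [[0.015, -0.979, 0.204, 291.413], [-1.0, -0.013, 0.01, 6.772], [-0.007, -0.204, -0.979, 1257.721], [0.0, 0.0, 0.0, 1.0]]
{'clock': 0.1, 'qpos': array([-1.20779451,  0.6292499 ,  0.03842485,  1.51824877, -0.02701974,
        0.99628594, -0.02001355]), 'qd': array([-3.85720404e-05, -2.93228639e-03,  9.15110028e-04, -2.08160784e-03,
       -2.16367664e-03, -1.21644157e-05,  1.13894647e-03]), 'tau': array([ 3.00958236e-03, -5.64529824e+01,  1.23021327e+00, -1.93973190e+01,
        1.11978542e-02,  5.50001540e-03, -1.33996016e-05]), 'eef_pos': array([269.9871404 , 590.67677097, 230.48923564]), 'tool_rot': array([-3.13991756e+00, -1.21336261e-05,  2.71278307e+00]), 'force': array([-0.34019397,  0.62938475, -0.0362301 ]), 'torque': array([-0.05619699,  0.00197695, -0.03630458]), 'gripper_force': 0.0, 'width': 85.61613971691963}
```

View pics/side0.png

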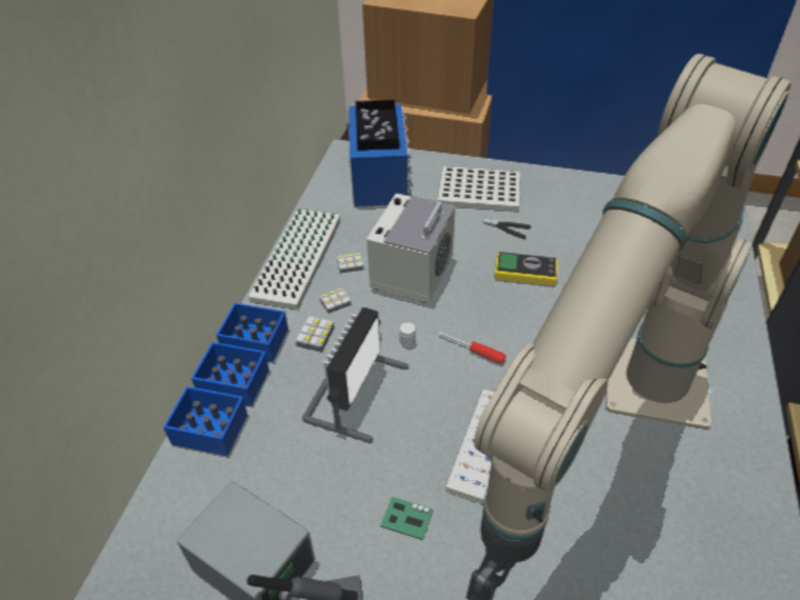

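View pics/top0.png

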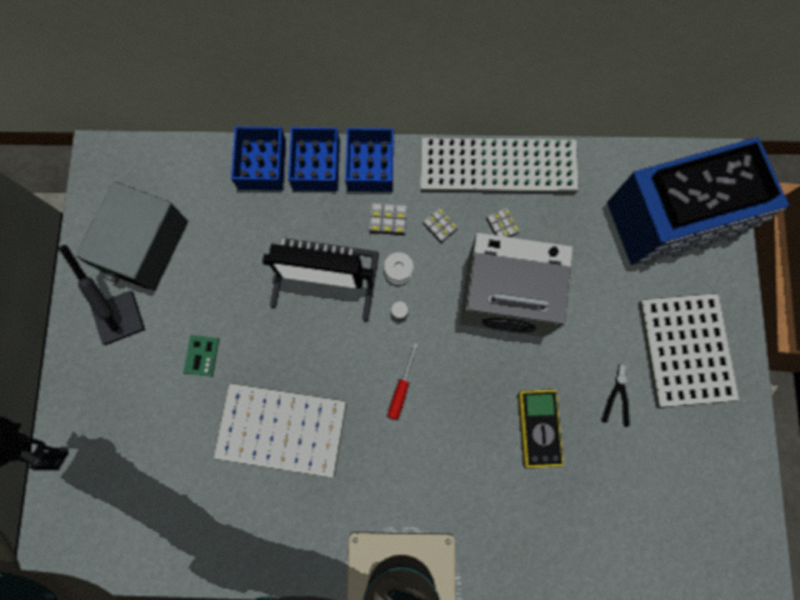

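```bash
cat > h.py <<'E'
import numpy as np,cv2
from cell import ctrl,get_image,get_calibration
def crop(n,x0,y0,x1,y1,s,out,im=None):
    im=get_image(n) if im is None else im
    c=cv2.resize(im[y0:y1,x0:x1,::-1],None,fx=s,fy=s,interpolation=cv2.INTER_CUBIC)
    for i in range((x0//20+1)*20,x1,20):
        cv2.putText(c,str(i),((i-x0)*s,10),0,.35,(0,255,255)); cv2.line(c,((i-x0)*s,12),((i-x0)*s,18),(0,255,255))
    for j in range((y0//20+1)*20,y1,20):
        cv2.putText(c,str(j),(0,(j-y0)*s),0,.35,(0,255,255)); cv2.line(c,(22,(j-y0)*s),(28,(j-y0)*s),(0,255,255))
    cv2.imwrite(out,c)
def proj(n,P):
    c=get_calibration(n); T=np.linalg.inv(c["world_from_camera"])
    q=np.atleast_2d(P)@T[:3,:3].T+T[:3,3]; q=q@c["mtx"].T
    return q[:,:2]/q[:,2:]
E
python3 -c "
from h import *
crop('top',180,135,410,245,3,'pics/tc.png')
crop('side',205,130,335,315,3,'pics/sc.png')
a=cv2.imread('pics/tc.png');b=cv2.imread('pics/sc.png');print(a.shape,b.shape)
im=get_image('top');crop('top',315,155,410,240,7,'pics/te.png',im)
"
```

```text
(330, 690, 3) (555, 390, 3)
```

View pics/tc.png

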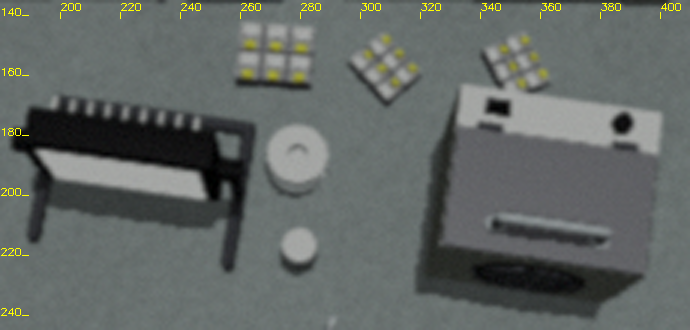

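View pics/sc.png

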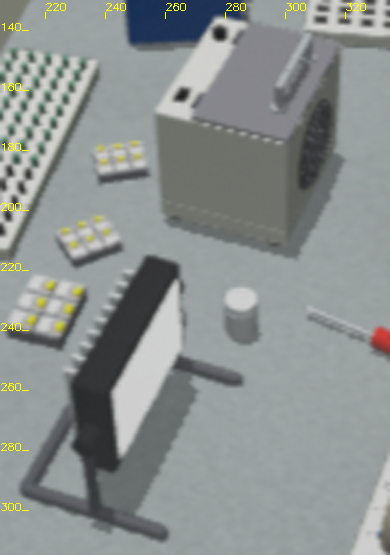

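```bash
cat > fit.py <<'E'
from h import *
from scipy.optimize import least_squares
def fit(obs,x0):
    def pred(p,n,pts):
        c,s=np.cos(p[2]),np.sin(p[2]); R=np.array([[c,-s,0],[s,c,0],[0,0,1]])
        return proj(n,np.array(pts)@R.T+[p[0],p[1],0])
    f=lambda p:np.concatenate([(pred(p,n,[a for a,_ in o])-[b for _,b in o]).ravel() for n,o in obs.items()])
    r=least_squares(f,x0,loss='soft_l1',x_scale=[10,10,.1]); print(r.x.round(3)); print(f(r.x).reshape(-1,2).round(1).tolist()); return r.x
O=lambda X0,Y0,l:[(a,(X0+b[0]/3,Y0+b[1]/3)) for a,b in l]
T=lambda l:O(180,135,l); S=lambda l:O(205,130,l)
fit({'top':T([((75,90,160),(462,85)),((75,-90,160),(662,112)),((-75,-89,166),(644,274)),((-75,89,166),(438,244)),((-50,45,196),(489,219)),((-50,-45,196),(610,236))]),
 'side':S([((75,90,160),(157,112)),((-75,89,166),(288,139)),((75,90,0),(166,217)),((-75,90,0),(288,246)),((75,-90,160),(222,18)),((-75,-89,166),(340,43)),((-50,45,196),(277,103)),((-50,-45,196),(308,39))])},[600,-150,0])
fit({'top':T([((-18,73,163),(35,150)),((-18,73,67),(52,180)),((-18,-73,67),(208,197)),((-18,-73,163),(203,166))]),
 'side':S([((-18,-73,163),(180,279)),((-18,-73,67),(182,348)),((-18,73,67),(118,457)),((-18,73,163),(110,390))])},[620,150,0])
E
python3 fit.py
```

```text
[ 5.74682e+02 -2.09243e+02 -1.43000e-01]
[[-0.9, -0.3], [-0.7, 0.7], [-0.2, 0.9], [0.2, 0.3], [2.9, -0.5], [-2.1, -0.8], [-0.4, -0.6], [0.3, -0.1], [-1.1, 0.2], [-0.5, 1.8], [-0.9, -1.1], [1.2, -1.1], [1.5, -5.9], [0.7, -1.0]]
[ 6.04158e+02  1.71377e+02 -1.34000e-01]
[[-0.2, -0.5], [0.9, -1.4], [-1.0, 0.1], [-2.0, 2.0], [-1.0, -0.7], [-0.4, -1.6], [0.8, -0.3], [1.1, 0.3]]
```

```bash
python3 -m creep '[{"dx":0.0425,"dy":-0.132,"dz":0.01,"rz":-0.0136,"grip":-1},{"dx":0.085,"dy":-0.264,"dz":0.02,"rz":-0.0273,"grip":-1},{"dx":0.1275,"dy":-0.397,"dz":0.03,"rz":-0.0409,"grip":-1},{"dx":0.17,"dy":-0.529,"dz":0.04,"rz":-0.0546,"grip":-1},{"dx":0.2125,"dy":-0.661,"dz":0.05,"rz":-0.0682,"grip":-1}]'
```

```text
$[0]: bad value
```

```bash
python3 -m creep '[{"dx":0.0425,"dy":-0.132,"dz":0.01,"rx":0,"ry":0,"rz":-0.0136,"grip":-1},{"dx":0.085,"dy":-0.264,"dz":0.02,"rx":0,"ry":0,"rz":-0.0273,"grip":-1},{"dx":0.1275,"dy":-0.397,"dz":0.03,"rx":0,"ry":0,"rz":-0.0409,"grip":-1},{"dx":0.17,"dy":-0.529,"dz":0.04,"rx":0,"ry":0,"rz":-0.0546,"grip":-1},{"dx":0.2125,"dy":-0.661,"dz":0.05,"rx":0,"ry":0,"rz":-0.0682,"grip":-1}]'
```

```text
clock: 0.88
eef_pos: [355.7, 325.0, 251.6]
tool_rot: [3.141, -0.0, 2.281]
force: [0.9, -0.1, 0.0]
width: 85.6
gripper_force: 0.0
```

Works as expected; same twice more.

```bash
python3 -m creep '[{"dx":0.0425,"dy":-0.132,"dz":0.01,"rx":0,"ry":0,"rz":-0.0136,"grip":-1},{"dx":0.085,"dy":-0.264,"dz":0.02,"rx":0,"ry":0,"rz":-0.0273,"grip":-1},{"dx":0.1275,"dy":-0.397,"dz":0.03,"rx":0,"ry":0,"rz":-0.0409,"grip":-1},{"dx":0.17,"dy":-0.529,"dz":0.04,"rx":0,"ry":0,"rz":-0.0546,"grip":-1},{"dx":0.2125,"dy":-0.661,"dz":0.05,"rx":0,"ry":0,"rz":-0.0682,"grip":-1}]'
python3 -m creep '[{"dx":0.0425,"dy":-0.132,"dz":0.01,"rx":0,"ry":0,"rz":-0.0136,"grip":-1},{"dx":0.085,"dy":-0.264,"dz":0.02,"rx":0,"ry":0,"rz":-0.0273,"grip":-1},{"dx":0.1275,"dy":-0.397,"dz":0.03,"rx":0,"ry":0,"rz":-0.0409,"grip":-1},{"dx":0.17,"dy":-0.529,"dz":0.04,"rx":0,"ry":0,"rz":-0.0546,"grip":-1},{"dx":0.2125,"dy":-0.661,"dz":0.05,"rx":0,"ry":0,"rz":-0.0682,"grip":-1}]'
python3 - <<'E'
from h import *
s=ctrl.read_state();c=get_calibration('wrist');im=get_image('wrist')
cv2.imwrite('pics/w1.png',im[:,:,::-1]);print(s['eef_pos'],s['tool_rot'],s['qpos'],c)
E
```

```text
clock: 1.5
eef_pos: [440.7, 60.8, 271.7]
tool_rot: [3.141, -0.0, 1.853]
force: [1.1, -0.6, 0.2]
width: 85.6
gripper_force: 0.0
clock: 2.12
eef_pos: [525.7, -203.5, 291.5]
tool_rot: [3.141, -0.0, 1.425]
force: [0.4, 0.6, -0.9]
width: 85.4
gripper_force: 0.0
[ 525.71453985 -203.53386488  291.49742998] [ 3.14126534e+00 -3.95521914e-04  1.42486113e+00] [-0.01727391  0.48041476  0.51510992  1.69444398 -0.26815905  1.03725079
  0.44084711] {'mtx': array([[325.1922621 ,   0.        , 280.5146297 ],
       [  0.        , 325.1922621 , 210.98166561],
       [  0.        ,   0.        ,   1.        ]]), 'world_from_camera': array([[ 9.89376476e-01, -1.38456835e-01, -4.43158412e-02,
         5.38062851e+02],
       [-1.45374560e-01, -9.40908570e-01, -3.05871379e-01,
        -1.24832615e+02],
       [ 6.52828249e-04,  3.09064343e-01, -9.51040906e-01,
         4.34587476e+02],
       [ 0.00000000e+00,  0.00000000e+00,  0.00000000e+00,
         1.00000000e+00]])}
```

View pics/w1.png

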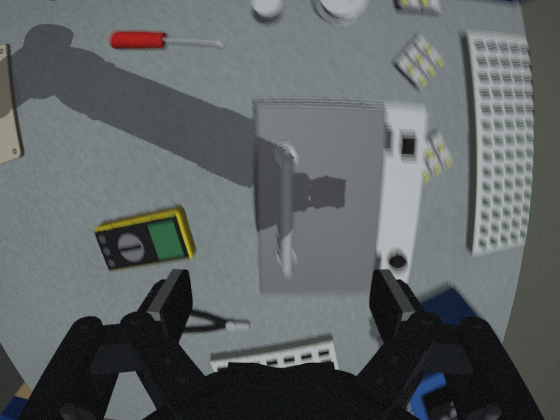

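```bash
cat >> h.py <<'E'
def ray(px,c):
    d=(np.array(px,float)-c['mtx'][:2,2])/c['mtx'][0,0]; t=np.hypot(*d)
    v=np.array([*(d/max(t,1e-9)*np.sin(t)),np.cos(t)]); M=c['world_from_camera']
    return M[:3,3],M[:3,:3]@v
def hit(px,z,c):
    o,v=ray(px,c); return o+v*(z-o[2])/v[2]
E
python3 - <<'E'
from h import *
c=get_calibration('wrist')
for n,px,z in [('bar1',(287,150),196),('bar2',(287,270),196),('fl',(254,101),166),('fr',(261,293),166),('bl',(427,106),160)]: print(n,hit(px,z,c).round(1))
y=-.143
for p in [(-50,45),(-50,-45),(-75,89),(-75,-89),(75,90)]: print(round(574.7+p[0]*np.cos(y)-p[1]*np.sin(y),1),round(-209.2+p[0]*np.sin(y)+p[1]*np.cos(y),1))
E
```

```text
bar1 [ 540.4 -166.3  196. ]
bar2 [ 525.6 -264.6  196. ]
fl [ 520.3 -125.9  166. ]
fr [ 495.  -302.7  166. ]
bl [ 670.8 -147.5  160. ]
531.6 -157.5
518.8 -246.6
513.1 -110.4
487.8 -286.6
661.8 -130.8
```

```bash
python3 - <<'E'
from h import *
c=get_calibration('wrist');t=get_calibration('top')
def hp(px,z):
    M=t['world_from_camera'];v=M[:3,:3]@np.linalg.solve(t['mtx'],[*px,1]);return (M[:3,3]+v*(z-M[2,3])/v[2]).round(1)
print('mm wrist',np.mean([hit(p,40,c) for p in [(96,228),(181,207),(194,250),(108,270)]],0),'top',hp(np.array([541.5,429])*.7,40))
print('screwtip wrist',hit((222,44),5,c),'top',hp(np.array([416,345])*.7,5))
print('cap wrist',hit((267,6),50,c),'top',hp(np.array([400,307])*.7,50))
T=np.linalg.inv(c['world_from_camera']);s=ctrl.read_state();print('tcp cam',T[:3,:3]@s['eef_pos']+T[:3,3])
crop('top',300,140,420,260,5,'pics/t2.png')
E
```

```text
mm wrist [ 320.79712983 -275.89345778   40.        ] top [ 302.8 -269.2   40. ]
screwtip wrist [479.96140099 -37.63945043   5.        ] top [469.6 -23.9   5. ]
cap wrist [545.12362497 -10.35890681  50.        ] top [540.1  10.1  50. ]
tcp cam [ -0.86963054  31.53185857 160.70009694]
```

View pics/t2.png

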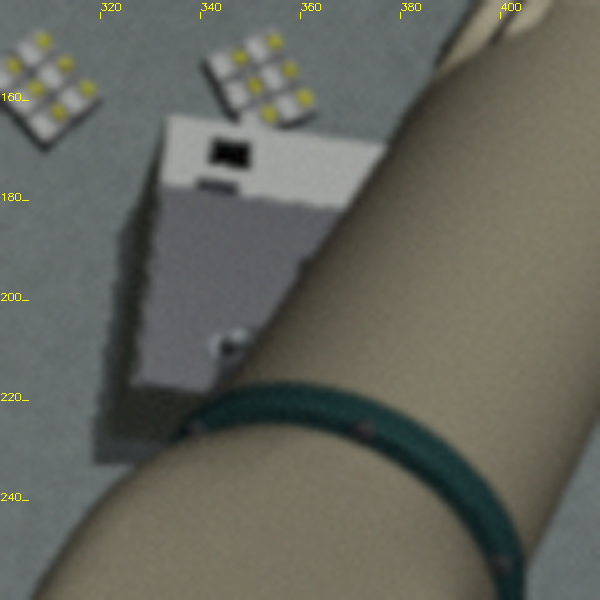

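```bash
python3 -m creep '[{"dx":0,"dy":0,"dz":-0.06,"rx":0,"ry":0,"rz":0,"grip":-1},{"dx":0,"dy":0,"dz":-0.12,"rx":0,"ry":0,"rz":0,"grip":-1},{"dx":0,"dy":0,"dz":-0.18,"rx":0,"ry":0,"rz":0,"grip":-1},{"dx":0,"dy":0,"dz":-0.18,"rx":0,"ry":0,"rz":0,"grip":-1},{"dx":0,"dy":0,"dz":-0.18,"rx":0,"ry":0,"rz":0,"grip":-1}]'
python3 - <<'E'
from h import *
s=ctrl.read_state();c=get_calibration('wrist');w=get_image('wrist');sd=get_image('side')
np.save('pics/w2.npy',w);np.save('pics/s2.npy',sd)
crop('wrist',130,60,440,340,2,'pics/_w.png',w);crop('side',235,95,335,225,3,'pics/_s.png',sd)
a=cv2.imread('pics/_w.png')[:, :];b=cv2.imread('pics/_s.png')
p=s['eef_pos'];q=proj('side',[p,p+[0,0,13]])
print('tcp side px',q)
for u in q: cv2.circle(b,tuple(int(v) for v in ((u-[235,95])*3)),3,(0,0,255),-1)
a=cv2.resize(a,(480,434));H=max(a.shape[0],b.shape[0]);m=np.zeros((H,480+b.shape[1],3),np.uint8);m[:a.shape[0],:480]=a;m[:b.shape[0],480:]=b
print(m.shape,p,s['qd'].max());cv2.imwrite('pics/m2.png',m)
E
```

```text
clock: 2.85
eef_pos: [525.7, -202.0, 220.1]
tool_rot: [3.141, 0.0, 1.428]
force: [-0.1, -0.4, -0.0]
width: 85.4
gripper_force: 0.0
tcp side px [[303.65815122 144.00921136]
 [303.73796895 140.69878306]]
(434, 780, 3) [ 525.68807146 -201.9743835   220.11521662] 0.00509194567002053
```

View pics/m2.png

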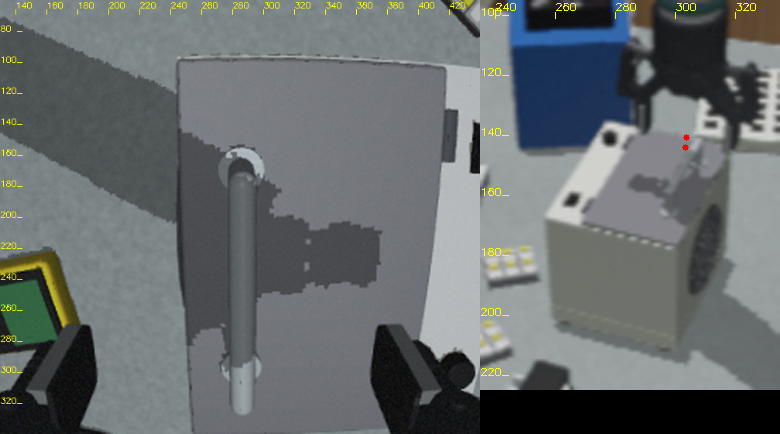

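```bash
python3 - <<'E'
from h import *
c=get_calibration('wrist');M=c['world_from_camera']
f=480/310.; P=lambda X,Y:(130+X/f,60+Y/f)
print(M[:3,3].round(1),M[:3,2].round(3))
for n,p,z in [('bar1',P(241,165),196),('bar2',P(241,390),196),('fl',P(178,58),166)]: print(n,np.round(p,1),hit(p,z,c).round(1))
E
```

```text
[ 537.8 -123.3  363.5] [-0.042 -0.307 -0.951]
bar1 [285.6 166.6] [ 536.6 -153.6  196. ]
bar2 [285.6 311.9] [ 524.1 -243.5  196. ]
fl [245.   97.5] [ 518.3 -113.4  166. ]
```

```bash
python3 -m creep '[{"dx":0.0065,"dy":0.0,"dz":-0.05,"rx":0,"ry":0,"rz":0,"grip":-1},{"dx":0.0065,"dy":0,"dz":-0.1,"rx":0,"ry":0,"rz":0,"grip":-1},{"dx":0.0065,"dy":0,"dz":-0.1,"rx":0,"ry":0,"rz":0,"grip":1},{"dx":0.0065,"dy":0,"dz":-0.1,"rx":0,"ry":0,"rz":0,"grip":1},{"dx":0.0065,"dy":0,"dz":-0.1,"rx":0,"ry":0,"rz":0,"grip":1}]'
python3 -m creep '[{"dx":0,"dy":0,"dz":0,"rx":0,"ry":0,"rz":0,"grip":1},{"dx":0,"dy":0,"dz":0,"rx":0,"ry":0,"rz":0,"grip":1},{"dx":0,"dy":0,"dz":0,"rx":0,"ry":0,"rz":0,"grip":1},{"dx":0,"dy":0,"dz":0,"rx":0,"ry":0,"rz":0,"grip":1},{"dx":0,"dy":0,"dz":0,"rx":0,"ry":0,"rz":0,"grip":1}]'
```

```text
clock: 3.58
eef_pos: [528.5, -202.4, 180.4]
tool_rot: [3.14, 0.0, 1.427]
force: [-0.1, 0.2, -0.3]
width: 31.7
gripper_force: 0.0
clock: 4.2
eef_pos: [529.0, -202.3, 180.1]
tool_rot: [3.139, 0.0, 1.428]
force: [3.0, 0.3, 5.9]
width: 7.9
gripper_force: 58.8
```

```bash
python3 - <<'E'
import numpy as np
y=-.143;ex=np.array([np.cos(y),np.sin(y)]);ey=np.array([-np.sin(y),np.cos(y)])
def tcp(t):
    a=.35*t/1.6;c,s=np.cos(t),np.sin(t)
    return -85*c+36*s-16*np.sin(a),85*s+36*c-16*np.cos(a),a
th=np.linspace(0,1.65,16)
for k in range(0,15,5):
    b=tcp(th[k])
    for j in range(1,6):
        p=np.array(tcp(th[k+j]))-b
        print(round(th[k+j],2),(np.r_[p[0]*ex,p[1]]/400).round(4),(p[2]*ey/2/np.pi).round(4))
E
```

```text
0.11 [ 0.0101 -0.0015  0.0228] [0.0005 0.0038]
0.22 [ 0.0226 -0.0033  0.0443] [0.0011 0.0076]
0.33 [ 0.0374 -0.0054  0.0641] [0.0016 0.0114]
0.44 [ 0.0542 -0.0078  0.0821] [0.0022 0.0152]
0.55 [ 0.0728 -0.0105  0.0981] [0.0027 0.019 ]
0.66 [ 0.0203 -0.0029  0.0137] [0.0005 0.0038]
0.77 [ 0.0419 -0.006   0.025 ] [0.0011 0.0076]
0.88 [ 0.0646 -0.0093  0.0338] [0.0016 0.0114]
0.99 [ 0.0881 -0.0127  0.0399] [0.0022 0.0152]
1.1 [ 0.1121 -0.0161  0.0433] [0.0027 0.019 ]
1.21 [ 0.0242 -0.0035  0.0006] [0.0005 0.0038]
1.32 [ 0.0483 -0.007  -0.0015] [0.0011 0.0076]
1.43 [ 0.072  -0.0104 -0.0064] [0.0016 0.0114]
1.54 [ 0.0949 -0.0137 -0.0139] [0.0022 0.0152]
1.65 [ 0.1169 -0.0168 -0.0241] [0.0027 0.019 ]
```

```bash
python3 -m creep '[{"dx":0.01,"dy":-0.0015,"dz":0.023,"rx":0.0005,"ry":0.0038,"rz":0,"grip":1},{"dx":0.0226,"dy":-0.0033,"dz":0.0443,"rx":0.0011,"ry":0.0076,"rz":0,"grip":1},{"dx":0.0374,"dy":-0.0054,"dz":0.0641,"rx":0.0016,"ry":0.0114,"rz":0,"grip":1},{"dx":0.0542,"dy":-0.0078,"dz":0.0821,"rx":0.0022,"ry":0.0152,"rz":0,"grip":1},{"dx":0.0728,"dy":-0.0105,"dz":0.0981,"rx":0.0027,"ry":0.019,"rz":0,"grip":1}]'
```

```text
clock: 4.82
eef_pos: [552.7, -205.5, 216.6]
tool_rot: [-3.01, -0.001, 1.426]
force: [-4.8, 1.4, -1.3]
width: 7.6
gripper_force: 58.4
```

```bash
python3 -m creep '[{"dx":0.02,"dy":-0.003,"dz":0.0137,"rx":0.0005,"ry":0.0038,"rz":0,"grip":1},{"dx":0.042,"dy":-0.006,"dz":0.025,"rx":0.0011,"ry":0.0076,"rz":0,"grip":1},{"dx":0.0646,"dy":-0.0093,"dz":0.0338,"rx":0.0016,"ry":0.0114,"rz":0,"grip":1},{"dx":0.088,"dy":-0.0127,"dz":0.04,"rx":0.0022,"ry":0.0152,"rz":0,"grip":1},{"dx":0.112,"dy":-0.016,"dz":0.0433,"rx":0.0027,"ry":0.019,"rz":0,"grip":1}]'
```

```text
clock: 5.45
eef_pos: [597.8, -211.8, 238.1]
tool_rot: [-2.891, -0.001, 1.426]
force: [-7.1, 3.7, 15.6]
width: 7.8
gripper_force: 60.7
```

```bash
python3 -m creep '[{"dx":0.024,"dy":-0.0035,"dz":0.0006,"rx":0.0005,"ry":0.0038,"rz":0,"grip":1},{"dx":0.0483,"dy":-0.007,"dz":-0.0015,"rx":0.0011,"ry":0.0076,"rz":0,"grip":1},{"dx":0.072,"dy":-0.0104,"dz":-0.0064,"rx":0.0016,"ry":0.0114,"rz":0,"grip":1},{"dx":0.095,"dy":-0.0137,"dz":-0.0139,"rx":0.0022,"ry":0.0152,"rz":0,"grip":1},{"dx":0.117,"dy":-0.0168,"dz":-0.0241,"rx":0.0027,"ry":0.019,"rz":0,"grip":1}]'
```

```text
clock: 6.08
eef_pos: [647.7, -218.6, 228.2]
tool_rot: [-2.777, -0.0, 1.427]
force: [-0.7, 2.1, 11.3]
width: 7.8
gripper_force: 63.3
```

```bash
python3 -m creep '[{"dx":0.01,"dy":-0.0014,"dz":-0.006,"rx":0,"ry":0,"rz":0,"grip":1},{"dx":0.02,"dy":-0.003,"dz":-0.012,"rx":0,"ry":0,"rz":0,"grip":1},{"dx":0.02,"dy":-0.003,"dz":-0.012,"rx":0,"ry":0,"rz":0,"grip":1},{"dx":0.02,"dy":-0.003,"dz":-0.012,"rx":0,"ry":0,"rz":0,"grip":0.55},{"dx":0.02,"dy":-0.003,"dz":-0.012,"rx":0,"ry":0,"rz":0,"grip":0.55}]'
```

```text
clock: 6.7
eef_pos: [655.8, -220.6, 220.6]
tool_rot: [-2.778, 0.001, 1.427]
force: [-0.1, 1.0, -0.0]
width: 19.3
gripper_force: 0.0
```

```bash
python3 -m creep '[{"dx":0.0158,"dy":-0.0023,"dz":0.042,"rx":0,"ry":0,"rz":0,"grip":0.55},{"dx":0.0316,"dy":-0.0046,"dz":0.084,"rx":0,"ry":0,"rz":0,"grip":0.55},{"dx":0.047,"dy":-0.0068,"dz":0.126,"rx":0,"ry":0,"rz":0,"grip":0.55},{"dx":0.063,"dy":-0.009,"dz":0.168,"rx":0,"ry":0,"rz":0,"grip":0.55},{"dx":0.079,"dy":-0.0114,"dz":0.21,"rx":0,"ry":0,"rz":0,"grip":0.55}]'
```

```text
clock: 7.32
eef_pos: [687.9, -225.2, 305.4]
tool_rot: [-2.778, 0.001, 1.427]
force: [1.6, 0.4, -0.2]
width: 19.5
gripper_force: 0.0
```

```bash
python3 -m creep '[{"dx":0,"dy":0,"dz":0.07,"rx":0,"ry":0,"rz":0,"grip":0.55},{"dx":-0.1,"dy":0.015,"dz":0.08,"rx":-0.0028,"ry":-0.019,"rz":0,"grip":0.55},{"dx":-0.2,"dy":0.03,"dz":0.08,"rx":-0.0055,"ry":-0.038,"rz":0,"grip":0.55},{"dx":-0.3475,"dy":0.0525,"dz":0.04,"rx":-0.0083,"ry":-0.0573,"rz":0,"grip":0.55},{"dx":-0.3475,"dy":0.0525,"dz":0,"rx":-0.0083,"ry":-0.0573,"rz":0,"grip":0.55}]'
python3 -m creep '[{"dx":0,"dy":0,"dz":-0.05,"rx":0,"ry":0,"rz":0,"grip":0.3},{"dx":0,"dy":0,"dz":-0.1,"rx":0,"ry":0,"rz":0,"grip":0.3},{"dx":0,"dy":0,"dz":-0.15,"rx":0,"ry":0,"rz":0,"grip":0.3},{"dx":0,"dy":0,"dz":-0.15,"rx":0,"ry":0,"rz":0,"grip":0.3},{"dx":0,"dy":0,"dz":-0.15,"rx":0,"ry":0,"rz":0,"grip":0.3}]'
python3 - <<'E'
from h import *
s=ctrl.read_state();c=get_calibration('wrist');w=get_image('wrist');sd=get_image('side')
crop('wrist',160,40,400,320,2,'pics/_w.png',w);crop('side',235,85,335,205,3,'pics/_s.png',sd)
a=cv2.imread('pics/_w.png');b=cv2.imread('pics/_s.png')
m=np.zeros((560,780,3),np.uint8);m[:560,:480]=a;m[:360,480:]=b
cv2.imwrite('pics/m3.png',m);print(s['eef_pos'],s['tool_rot'],s['qpos'].round(2),s['width'])
np.savez('pics/c3',M=c['world_from_camera'],mtx=c['mtx'])
E
```

```text
clock: 7.95
eef_pos: [547.3, -204.7, 306.6]
tool_rot: [3.134, 0.002, 1.426]
force: [1.0, -0.5, -0.9]
width: 19.3
gripper_force: 0.0
clock: 8.57
eef_pos: [549.3, -204.5, 245.9]
tool_rot: [3.139, 0.001, 1.427]
force: [0.0, -0.5, 0.5]
width: 29.8
gripper_force: 0.0
[ 549.30921895 -204.46934421  245.9396265 ] [3.13909024e+00 1.27310988e-03 1.42672310e+00] [ 0.01  0.56  0.47  1.7  -0.3   0.96  0.45] 29.812512448073143
```

View pics/m3.png

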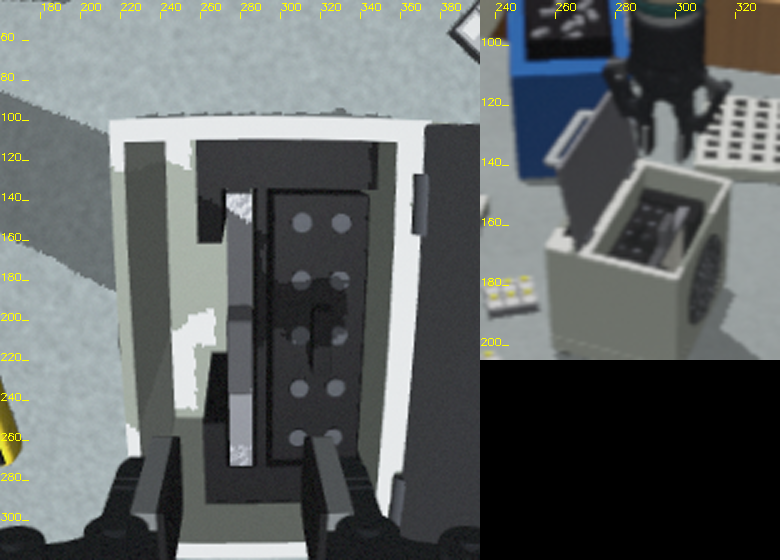

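```bash
python3 -m creep '[{"dx":0.0015,"dy":0,"dz":-0.06,"rx":0,"ry":0,"rz":0,"grip":0.4},{"dx":0.0015,"dy":0,"dz":-0.12,"rx":0,"ry":0,"rz":0,"grip":0.4},{"dx":0.0015,"dy":0,"dz":-0.17,"rx":0,"ry":0,"rz":0,"grip":0.4},{"dx":0.0015,"dy":0,"dz":-0.2,"rx":0,"ry":0,"rz":0,"grip":0.4},{"dx":0.0015,"dy":0,"dz":-0.22,"rx":0,"ry":0,"rz":0,"grip":0.4}]'
python3 - <<'E'
from h import *
z=np.load('pics/c3.npz');c=dict(mtx=z['mtx'],world_from_camera=z['M'])
a,b=hit((280.2,136),130,c),hit((280.2,272.5),130,c);print(a,b,(a+b)/2)
E
```

```text
clock: 9.3
eef_pos: [550.1, -204.2, 157.4]
tool_rot: [3.139, 0.001, 1.427]
force: [-1.0, -0.2, 0.9]
width: 25.5
gripper_force: 0.0
[ 558.49853313 -147.43944639  130.        ] [ 541.10266476 -267.17788844  130.        ] [ 549.80059895 -207.30866741  130.        ]
```

```bash
python3 -m creep '[{"dx":0,"dy":-0.005,"dz":-0.03,"rx":0,"ry":0,"rz":0,"grip":0.4},{"dx":0,"dy":-0.005,"dz":-0.054,"rx":0,"ry":0,"rz":0,"grip":0.4},{"dx":0,"dy":-0.005,"dz":-0.054,"rx":0,"ry":0,"rz":0,"grip":1},{"dx":0,"dy":-0.005,"dz":-0.054,"rx":0,"ry":0,"rz":0,"grip":1},{"dx":0,"dy":-0.005,"dz":-0.054,"rx":0,"ry":0,"rz":0,"grip":1}]'
```

```text
clock: 9.93
eef_pos: [549.8, -206.1, 136.0]
tool_rot: [3.139, 0.001, 1.427]
force: [0.6, 0.1, -2.0]
width: 8.8
gripper_force: 61.9
```

```bash
python3 -m creep '[{"dx":0,"dy":0,"dz":0.025,"rx":0,"ry":0,"rz":0,"grip":1},{"dx":0,"dy":0,"dz":0.06,"rx":0,"ry":0,"rz":0,"grip":1},{"dx":0,"dy":0,"dz":0.1,"rx":0,"ry":0,"rz":0,"grip":1},{"dx":0,"dy":0,"dz":0.14,"rx":0,"ry":0,"rz":0,"grip":1},{"dx":0,"dy":0,"dz":0.18,"rx":0,"ry":0,"rz":0,"grip":1}]'
python3 -m creep '[{"dx":0,"dy":0,"dz":0.05,"rx":0,"ry":0,"rz":0,"grip":1},{"dx":0,"dy":0,"dz":0.1,"rx":0,"ry":0,"rz":0,"grip":1},{"dx":0,"dy":0,"dz":0.15,"rx":0,"ry":0,"rz":0,"grip":1},{"dx":0,"dy":0,"dz":0.2,"rx":0,"ry":0,"rz":0,"grip":1},{"dx":0,"dy":0,"dz":0.24,"rx":0,"ry":0,"rz":0,"grip":1}]'
```

```text
clock: 10.55
eef_pos: [549.9, -206.2, 209.3]
tool_rot: [3.139, 0.001, 1.427]
force: [-0.4, -0.1, -2.1]
width: 8.4
gripper_force: 61.8
clock: 11.18
eef_pos: [549.8, -206.2, 305.3]
tool_rot: [3.139, 0.001, 1.427]
force: [-0.0, 0.5, -1.7]
width: 8.8
gripper_force: 61.9
```

```bash
python3 -m creep '[{"dx":-0.006,"dy":0.06,"dz":0,"rx":0,"ry":0,"rz":0,"grip":1},{"dx":-0.016,"dy":0.16,"dz":0,"rx":0,"ry":0,"rz":0,"grip":1},{"dx":-0.028,"dy":0.27,"dz":0,"rx":0,"ry":0,"rz":0,"grip":1},{"dx":-0.039,"dy":0.38,"dz":0,"rx":0,"ry":0,"rz":0,"grip":1},{"dx":-0.05,"dy":0.49,"dz":0,"rx":0,"ry":0,"rz":0,"grip":1}]'
python3 -m creep '[{"dx":-0.011,"dy":0.11,"dz":0,"rx":0,"ry":0,"rz":0,"grip":1},{"dx":-0.022,"dy":0.22,"dz":0,"rx":0,"ry":0,"rz":0,"grip":1},{"dx":-0.033,"dy":0.33,"dz":0,"rx":0,"ry":0,"rz":0,"grip":1},{"dx":-0.043,"dy":0.43,"dz":0,"rx":0,"ry":0,"rz":0,"grip":1},{"dx":-0.05,"dy":0.488,"dz":0,"rx":0,"ry":0,"rz":0,"grip":1}]'
```

```text
clock: 11.8
eef_pos: [529.4, -8.8, 304.3]
tool_rot: [3.139, 0.001, 1.427]
force: [0.2, -0.4, -2.0]
width: 8.7
gripper_force: 61.9
clock: 12.42
eef_pos: [509.0, 187.8, 304.1]
tool_rot: [3.14, 0.0, 1.43]
force: [0.5, -0.3, -1.5]
width: 8.5
gripper_force: 61.9
```

Down 134 mm in two calls.

```bash
python3 -m creep '[{"dx":0,"dy":0,"dz":-0.04,"rx":0,"ry":0,"rz":0,"grip":1},{"dx":0,"dy":0,"dz":-0.09,"rx":0,"ry":0,"rz":0,"grip":1},{"dx":0,"dy":0,"dz":-0.14,"rx":0,"ry":0,"rz":0,"grip":1},{"dx":0,"dy":0,"dz":-0.19,"rx":0,"ry":0,"rz":0,"grip":1},{"dx":0,"dy":0,"dz":-0.23,"rx":0,"ry":0,"rz":0,"grip":1}]'
python3 -m creep '[{"dx":0,"dy":0,"dz":-0.04,"rx":0,"ry":0,"rz":0,"grip":1},{"dx":0,"dy":0,"dz":-0.08,"rx":0,"ry":0,"rz":0,"grip":1},{"dx":0,"dy":0,"dz":-0.105,"rx":0,"ry":0,"rz":0,"grip":1},{"dx":0,"dy":0,"dz":-0.105,"rx":0,"ry":0,"rz":0,"grip":1},{"dx":0,"dy":0,"dz":-0.105,"rx":0,"ry":0,"rz":0,"grip":1}]'
python3 - <<'E'
from h import *
w=get_image('wrist');sd=get_image('side');s=ctrl.read_state()
crop('side',195,100,335,310,3,'pics/_s.png',sd)
b=cv2.imread('pics/_s.png')[:600]
e=s['eef_pos']
def mark(P,col):
    for u in proj('side',P): cv2.circle(b,tuple(int(v) for v in ((u-[195,100])*3)),3,col,-1)
p=np.array(e);y=-.137;ey=np.array([-np.sin(y),np.cos(y),0])
mark([p+[0,0,-6]+k*60*ey+[0,0,h] for k in(-1,1) for h in (0,-100)],(0,0,255))
m=np.zeros((600,800,3),np.uint8);m[:b.shape[0],:b.shape[1]]=b;m[:285,420:800]=cv2.resize(w[:,:,::-1],(380,285))
cv2.imwrite('pics/m4.png',m);print(e,s['tool_rot'],s['force'])
E
```

```text
clock: 13.05
eef_pos: [509.6, 185.1, 211.4]
tool_rot: [3.14, 0.001, 1.427]
force: [1.2, -0.1, -1.9]
width: 9.0
gripper_force: 61.9
clock: 13.68
eef_pos: [510.2, 185.1, 170.2]
tool_rot: [3.139, 0.001, 1.427]
force: [-0.2, 0.2, -2.1]
width: 8.6
gripper_force: 61.8
[510.23919297 185.20620941 170.4223525 ] [3.13841978e+00 2.53268473e-04 1.42702978e+00] [ 0.02734452  0.14037832 -2.20312889]
```

View pics/m4.png

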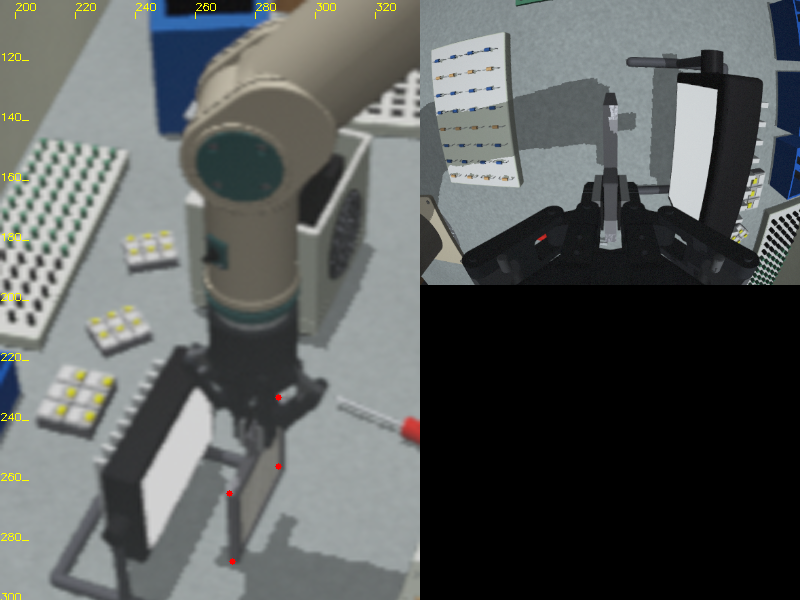

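```bash
python3 -c "
from cell import ctrl
print(ctrl.finish_job())"
```

```text
the job is handed in; nothing more can be done
None
```

The job is handed in after about 14 of the 58 s. The hatch is open past upright, the carbon cassette is still in its well, and the gripper holds the pre-filter still and upright in front of the lamp panel, parallel to it, centred and about 8 cm away. The final pictures and force readings fit this, but the hand-in gave no verdict.

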